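# Bring the transfer ball to the bench magnifier

### The arm

A 6-joint arm with a two-finger parallel gripper is mounted at the origin on the work surface. World frame = base frame: x ahead of the robot, y to its left, z up, the work surface at z = 0. Lengths are in mm, angles in rad, forces in N, time in s.
With the tool pointing down it reaches from about 350 to 725 mm from the base axis. Payload 4.3 kg.
Tool frame: the origin (TCP) lies midway between the tips of the shut fingers; the grasp point (between the pads) lies 19 mm behind it; z points along the fingers, y is the direction in which the jaws open and shut (so a half turn about z gives the same grasp; the last joint's range is limited). The gripper opens to 85 mm and grips with 20 to 120 N. Pads are 22 mm wide; open, the fingers measure 114 mm over their backs; the gripper's body (76 mm by 85 mm) begins 54 mm behind the grasp point. The pads swing forward as they close: fully open they stand 13 mm farther back than shut.
Start: joints at [1.028, 0.377, 0.081, 1.274, 0, 1.46], TCP at [241.175, 522.017, 231.329] pointing down, gripper open.
Joint ranges: [-2.72, 2.72], [-0.84, 1.66], [-1.02, 1.22], [-1.77, 2.12], [-1.37, 1.28], [-3.14, 3.14]. Speed limits (rad/s): [2.57, 2.57, 3.14, 3.14, 3.14, 3.14].

### API

Orientations are given as a 3x3 rotation matrix whose columns are the frame's x, y, z axes.
In Python, from plant import arm, optics, workorder gives the robot as it stands.
- The arm moves only by the tool jog_arm, never from a script. Its argument "plan" is a list of rows, each a list of 7 numbers: the closure, from -1 (fully open) to 1 (shut), then the shift along the tool's x, y, z in m, then the turn, a rotation vector about the tool's x, y, z in rad. In form: [[jaw, x, y, z, wx, wy, wz], ...]. A call has 1 to 12 rows; each row is the pose to reach, as a shift and turn from the pose measured when the call began, along the tool's axes at that moment; what a row does not reach only later rows make up. A row lasts 1/12 s, in which the tool goes at most 41.7 mm and 7.16 degrees, less where a joint would pass 70% of its speed; a pose out of reach is approached as far as the arm can. A call with a gripper value outside its range is refused whole. The fingers move at their own pace and stop on an object; the grip force is fixed at half the most. Time passes only in rows, so rows that repeat a pose let the fingers close. It gives the time, the measured TCP pose, the force and the opening at its end, in the units of the state.
- arm.observe(): the state, without advancing time (a new reading comes with each control period).
- optics.read_camera(name): name is "scene" or "top" or "wrist"; returns a dict with "color" (400x640x3 uint8, red, green, blue), "camera_matrix" (3x3 intrinsics, pixels), "R" (3x3) and "t" (3): a world point X has camera coordinates R X + t. Camera axes: x right, y down, z forward; pixel columns grow to the right and rows downward; lengths in mm; the calibration is good to about 2 mm. A picture is of the moment at which its call begins. There is no depth.
- workorder.finish_job(): hands the job in, once; it reports no verdict.
The state is a dict: "time_s": time; "joint_positions": joint angles; "dq": joint speeds; "tau": joint torques, N m; "eef_pos": TCP position; "tcp_rot": TCP orientation; "contact_force": force on the tool from outside, world axes, zero at the start; "torque": the same for the moment, N m; "gripper_width": finger opening in mm.
Only numpy, scipy, OpenCV 4.12 (cv2) and the standard library are available. Lean on these libraries where they do the work, as an engineer would, in place of code of your own. Each camera call takes 0.05 s, during which the arm holds its last target.

### The job

A spare steel ball for the bench's ball-transfer units has been taken out of the clear jar and laid in a pocket of the aluminium carrying tray. First screw the jar's lid clockwise until it is fully home, so that sanding dust stays out of the other balls; then pick up the tray by its wooden handle and carry it, without letting the ball leave its pocket, to the bench magnifier, and present the ball there for inspection: on the robot's side of the lens, in the middle of the view (on the lens's axis) and about 14 cm from the glass. Finish while still holding the tray there in the gripper, level and still, with nothing else supporting it; do not bump the magnifier, and leave the other things on the bench where they are.

Things in the scene. Friction and masses are not known exactly. Their poses are not given: they have to be found in the camera images.
- lid_mid (a point): Centre (half-way up) of the jar's lid: a round grey ribbed plastic screw lid, 56 mm across (58 mm over its ribs), 24 mm high, its top 106 mm above the bench; a moulded pointer rib, 3 mm high, runs from the middle of its top to the edge. This point stays where it is as the lid turns.
- ball_jar: The clear jar under the lid, 55 mm across, with steel balls showing inside, fixed in an 85 mm square, 30 mm high wooden block screwed to the bench. Origin at the centre of the block's underside. The jar and a flat aluminium tin without balls stand at the robot's left and may trade places.
- jar_lid (a joint): Angle of the jar's lid (rad): 0 is fully home (hard stop, pointer rib above the small fixed lug on the jar's neck), positive is unscrewed, counter-clockwise seen from above. It starts 0.6 to 1.1 rad from home; screw it clockwise seen from above. It turns stiffly (about 0.06 N m), stays where it is left and does not rise or come off.
- tray_grip (a point): Centre of the tray's dark wooden grip, 75 mm above the tray's underside, over the middle of the tray, where it balances. The grip is 44 mm long (tray x), 16 mm thick (tray y), 44 mm high, its top 97 mm above the underside; below it is a 26 x 6 mm stem. Axes: x along the tray towards the end with the ball, z up.
- pocket (a point): Where the ball's centre lies when in its pocket: on the tray's x axis, 60 mm from the tray's middle towards +x, 14 mm above its underside (61 mm below tray_grip). The pocket is a black ring on the floor, 21 to 22 mm inside, 5 mm high; the ball has 1 to 2 mm of play and rolls out if the tray is tipped far or jerked. An empty pocket lies 60 mm to the other side.
- ball_center (a point): Centre of the loose steel ball, 22 mm in diameter, 44 g, in its pocket in the tray at the start.
- parts_tray: The loose aluminium carrying tray, 200 mm (x) by 110 mm (y), 3 mm floor, rim 16 mm high, about 0.3 kg. Origin at the centre of its underside, axes as for tray_grip. At the start it stands on the bench at the robot's right, x (the end with the ball) pointing away from the robot within 0.6 rad.
- lens: Lens head of the bench magnifier: glass 131 mm across in a round white housing, 156 mm across and 27 mm thick. Origin at the centre of the glass, about 0.30 m above the bench; z is the lens's axis, which points up at 45 degrees away from the robot, towards the inspector; -z points down at 45 degrees towards the robot's side, where the ball is to be shown.
- focus (a point): The inspection point: on the lens's axis, 140 mm from the glass on the robot's side (lens z = -0.14), about 0.20 m above the bench; nothing marks it.
- magnifier: The whole bench magnifier, fixed: a white weighted round base 170 mm across and 26 mm high, a black bent stalk at its back and the lens head, tilted at 45 degrees, in front of it. Origin on the bench straight below the centre of the glass (300 mm below it); x away from the robot (turned by up to 0.35 rad), z up; the centre of the base lies 100 mm from the origin along x.
- sander: Bystander: pneumatic random-orbital sander, 124 mm across its pad, 134 mm high, standing on its pad at the right. Origin under the pad's centre.
- cork_block: Bystander: cork sanding block 120 x 62 x 36 mm. Origin under its centre.
- transfer_unit: Bystander: empty steel housing of a ball-transfer unit, 45 mm across its flange, 24 mm high. Origin under its centre.
- polish_tin: Bystander: aluminium tin, 66 mm across, 55 mm high, at the left near the jar. Origin under its centre.
Not all that is in view belongs to the job. Of the things like the ball_jar, leave any that is purple or red; of the rest the smaller one is meant.

How it is judged (in metres and radians):
On the way, in this order (a step that is already met when the one before it is completed fails the run):
1. the jar's lid is screwed home (value of joint jar_lid below 0.1 rad), for 0.2 s.
2. the tray is lifted clear of the bench in the gripper with the ball in its pocket (height (world z) of parts_tray above 0.04 m and contact force between the fingers and parts_tray above 1 N and distance between ball_center and pocket below 0.008 m), for 0.2 s.
At the end, for the whole second after the job is handed in: Lid within 0.1 rad of home; the gripper alone holds the tray, level within 0.12 rad, still, over 12 cm above the bench, not leaning on the magnifier; the ball in its pocket (within 8 mm), within 30 mm of the lens axis in lens x and y, 105 to 175 mm from the glass on the robot side (value of joint jar_lid below 0.1 rad and distance between ball_center and pocket below 0.008 m and x of ball_center in the frame of lens between -0.03 and 0.03 m and y of ball_center in the frame of lens between -0.03 and 0.03 m and z of ball_center in the frame of lens between -0.175 and -0.105 m and angle between parts_tray's own z axis and vertical below 0.12 rad and linear speed of parts_tray below 0.03 m/s and angular speed of parts_tray below 0.15 rad/s and height (world z) of parts_tray above 0.12 m and contact force between the fingers and parts_tray above 1 N and contact force between parts_tray and magnifier below 0.3 N); the arm keeps its last pose, push and grip.
It fails at once if the ball leaves its pocket (distance between ball_center and pocket above 0.015 m).
It fails at once if the magnifier is bumped by the robot or the tray (contact force between any of the arm, the fingers, parts_tray and magnifier above 3 N).
It fails at once if another thing on the bench is shifted by more than 3 cm (distance of any of sander, cork_block, transfer_unit, polish_tin from where it was at the start of the episode above 0.03 m).
It also fails if it takes over 54 s, if anything falls off the work surface, if the arm or the gripper's body presses on something with over 40 N, if the wrist force passes 120 N, or if a joint passes its speed limit or range.

## Working session

There is one attempt and no reset: what is moved stays moved. The work goes in short steps, Python scripts to look and compute and a tool call to move; the robot and the scene stay as the last step left them, time stands still between calls to the robot, and variables do not carry over. Pictures are saved under pics/ and viewed, and the job is handed in when it is done.

Besides the shell and the picture viewer there is one more tool, called after "Emit:" as a command line: name --pt "numbers of a row" for each row, then --argument value for the rest. jog_arm: Moves the arm, as the interface text tells. Its arguments: {"type":"object","properties":{"plan":{"type":"array"}},"required":["plan"]}

```bash
mkdir -p pics; ls; python3 - <<'E'
from plant import arm, optics
import cv2
s=arm.observe(); print(s)
for n in ["scene","top","wrist"]:
    c=optics.read_camera(n); cv2.imwrite(f"pics/{n}0.png",c["color"][:,:,::-1]); print(n,c["camera_matrix"],c["R"],c["t"])
E
```

```text
pics
{'time_s': 0.0, 'joint_positions': array([1.02770732e+00, 3.78093890e-01, 7.96401180e-02, 1.27435970e+00,
       7.32532247e-06, 1.46050891e+00]), 'dq': array([ 0.00046209, -0.00081124,  0.00068557, -0.00022963, -0.00157084,
        0.00100985]), 'tau': array([ 1.01957154e-03, -4.63598907e+01,  2.69880617e+01,  2.07988807e-02,
       -2.28367298e-04, -1.03688961e-05]), 'eef_pos': array([240.82110242, 521.44357982, 230.34874825]), 'tcp_rot': array([[-9.07794163e-01,  4.19414662e-01, -1.04869551e-03],
       [ 4.19415910e-01,  9.07792556e-01, -1.72312195e-03],
       [ 2.29295369e-04, -2.00407963e-03, -9.99997966e-01]]), 'contact_force': array([-0.27790227,  0.00469539,  0.52876312]), 'torque': array([-0.04560709,  0.02872285, -0.01400898]), 'gripper_width': 85.91198573834635}
scene [[405.29002359   0.         328.39523407]
 [  0.         405.29002359 204.43965549]
 [  0.           0.           1.        ]] [[ 0.93526212  0.35338932 -0.02001906]
 [ 0.19379787 -0.55858226 -0.80649132]
 [-0.29618771  0.75040113 -0.59090692]] [-494.16400345   88.06422718 1399.80250518]
top [[393.1525327    0.         322.54281673]
 [  0.         393.1525327  208.65129309]
 [  0.           0.           1.        ]] [[ 0.00302218 -0.99996217 -0.00815574]
 [-0.99873502 -0.00260892 -0.0502151 ]
 [ 0.05019192  0.00829718 -0.99870513]] [  44.67505775  518.99409171 1301.92099297]
wrist [[317.63111445   0.         319.15405258]
 [  0.         317.63111445 201.03567607]
 [  0.           0.           1.        ]] [[ 0.41902343  0.90797382 -0.00170305]
 [ 0.85960695 -0.39609705  0.32277394]
 [ 0.29239572 -0.1367138  -0.94647455]] [-572.98996837  -42.87688569  381.37394798]
```

View pics/scene0.png

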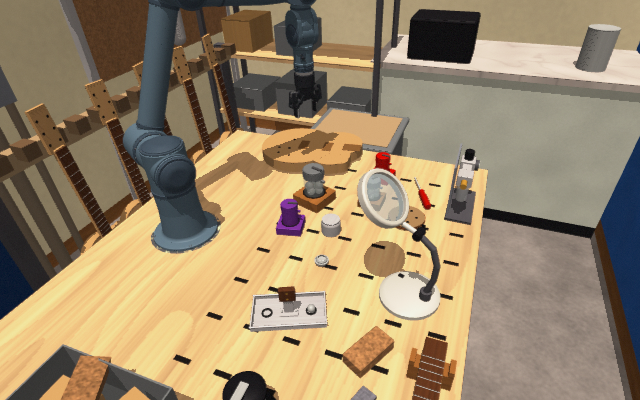

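View pics/top0.png

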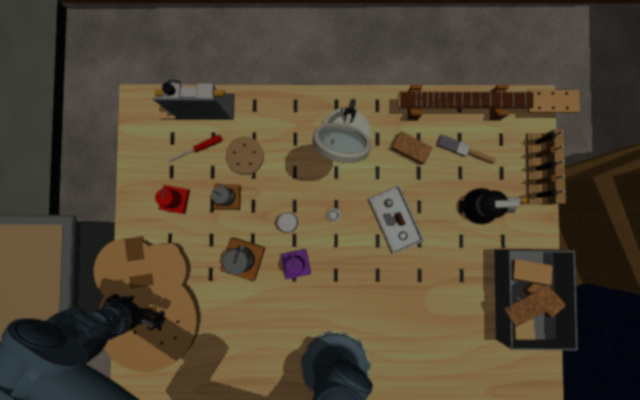

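View pics/wrist0.png

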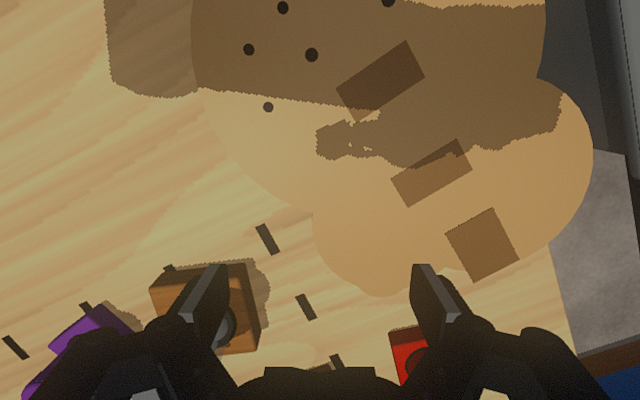

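```bash
cat > h.py <<'E'
import numpy as np, cv2
from plant import arm, optics
def crop(img,x0,y0,x1,y1,k,name):
    c=img[y0:y1,x0:x1,::-1]; cv2.imwrite("pics/"+name,cv2.resize(c,None,fx=k,fy=k,interpolation=cv2.INTER_CUBIC))
def ray(c,u,v,z):
    d=c["R"].T@np.linalg.inv(c["camera_matrix"])@np.array([u,v,1.]); o=-c["R"].T@c["t"]
    return o+d*(z-o[2])/d[2]
def proj(c,X):
    p=c["camera_matrix"]@(c["R"]@np.asarray(X,float)+c["t"]); return p[:2]/p[2]
def view(n,*a):
    c=optics.read_camera(n)
    if len(a): crop(c["color"],*a)
    return c
def Rt(): 
    s=arm.observe(); return s["eef_pos"],s["tcp_rot"],s
E
python3 - <<'E'
from h import *
c=view("top",190,150,350,280,5,"t1.png")
crop(c["color"],300,90,440,260,4,"t2.png")
d=view("scene",230,160,470,340,3,"s1.png")
print(ray(c,224,195,106),ray(c,227,197,0))
E
```

```text
[556.05477455 353.0233862  106.        ] [558.23868487 370.32113957   0.        ]
```

View pics/t1.png

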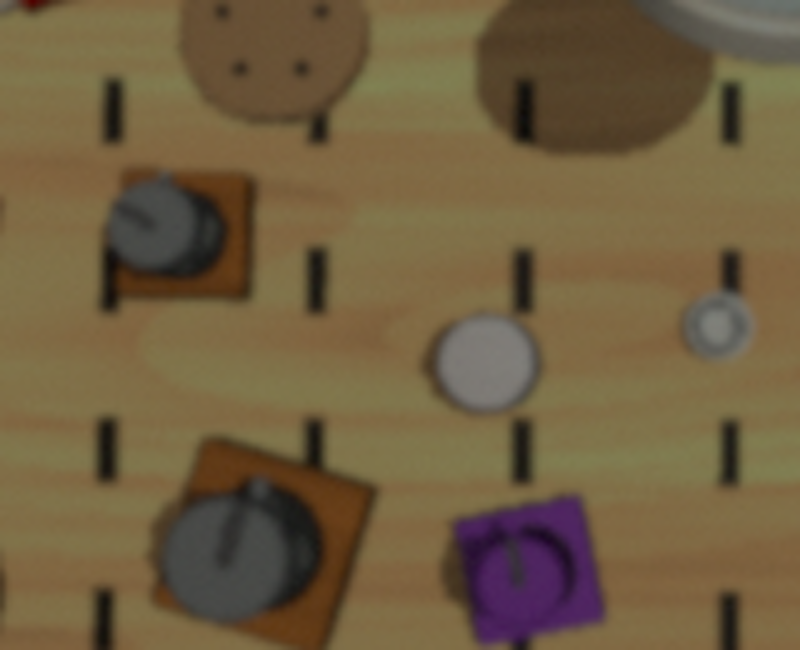

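View pics/t2.png

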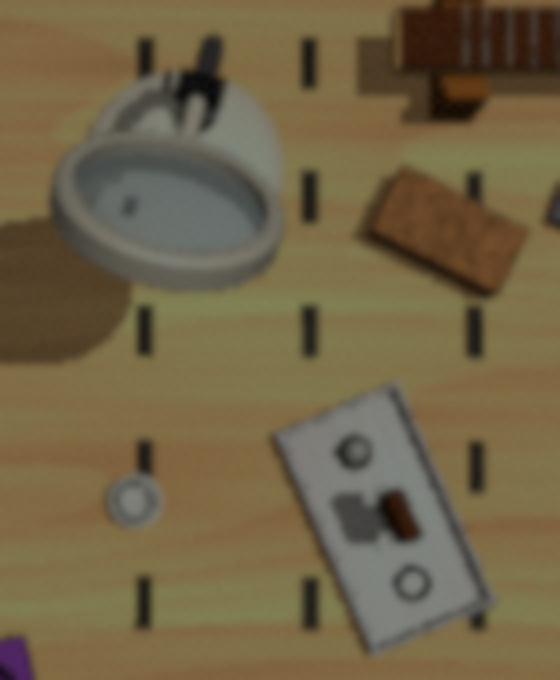

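View pics/s1.png

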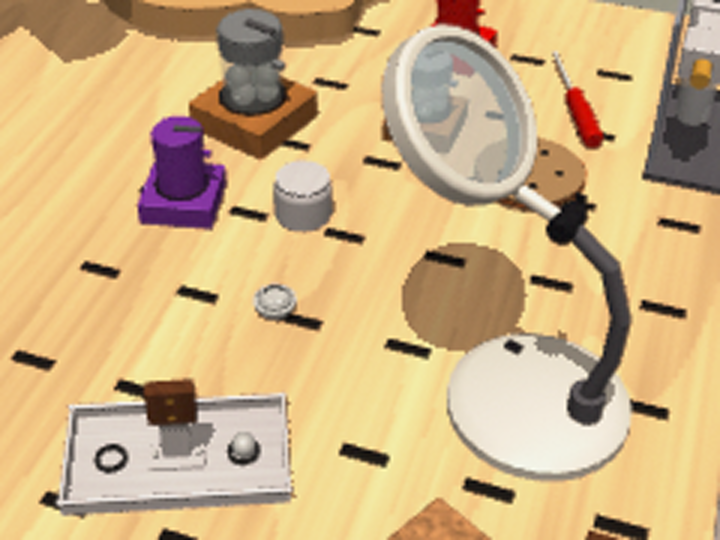

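```bash
python3 - <<'E'
from h import *
c=view("top",305,95,380,170,10,"t3.png")
crop(c["color"],210,180,245,215,16,"t4.png")
d=view("scene",345,155,425,235,9,"s3.png")
crop(d["color"],370,260,450,325,9,"s4.png")
crop(d["color"],240,280,340,340,8,"s5.png")
E
```

```text
(no output)
```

View pics/t3.png

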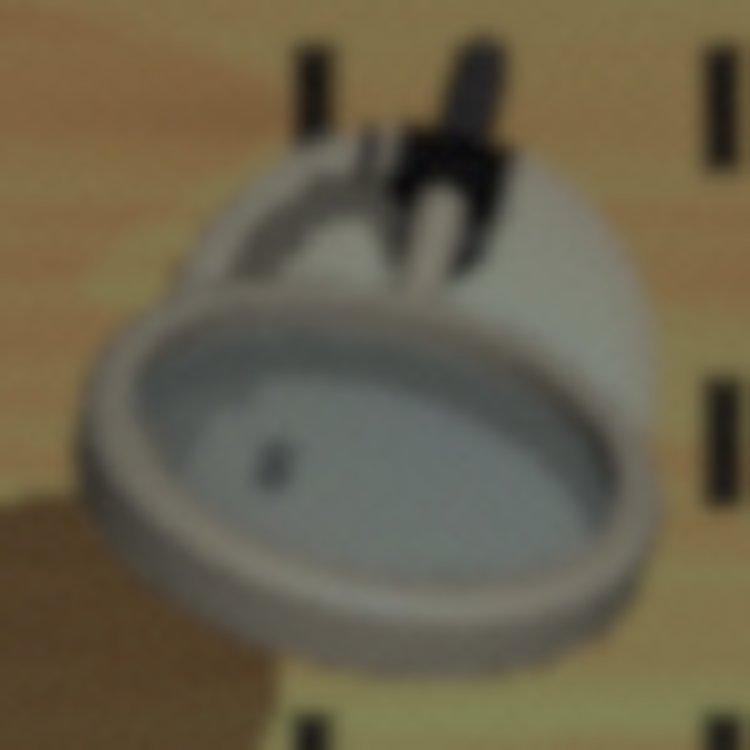

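View pics/t4.png

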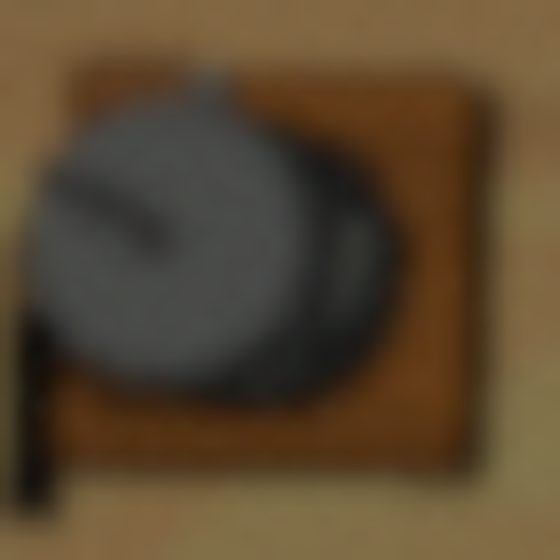

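View pics/s3.png

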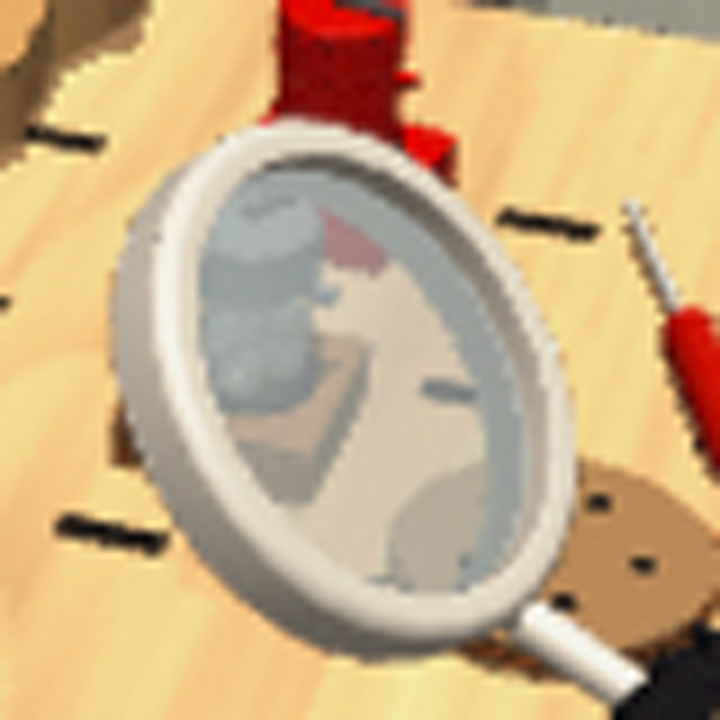

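View pics/s4.png

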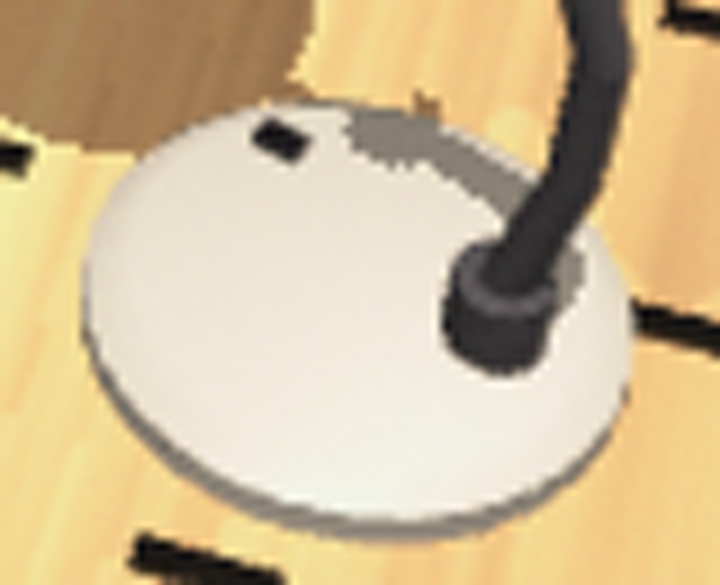

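View pics/s5.png

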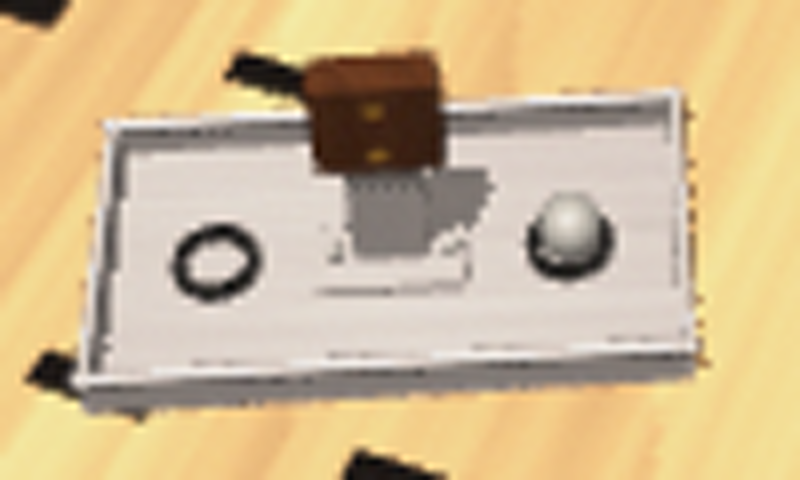

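```bash
cat > fit.py <<'E'
from h import *
from scipy.optimize import least_squares
c=view("top"); d=view("scene")
px=lambda pts,x0,y0,k:[((x+.5)/k-.5+x0,(y+.5)/k-.5+y0) for x,y in pts]
T=px([(78,450),(100,370),(180,300),(300,285),(450,305),(560,360),(650,450),(660,510),(600,630),(430,675),(250,630),(120,545)],305,95,10)
S=px([(112,320),(200,140),(285,115),(450,190),(545,320),(577,440),(550,560),(390,658),(250,600),(160,480)],345,155,9)
B=px([(82,300),(635,330),(340,98),(390,540),(180,470),(560,490)],370,260,9)
th=np.linspace(0,2*np.pi,120,endpoint=False)
def frame(phi):
    z=np.array([np.cos(phi),np.sin(phi),1])/2**.5; y=np.array([-np.sin(phi),np.cos(phi),0]); return np.c_[np.cross(y,z),y,z]
def hull(cam,P): return cv2.convexHull(np.array([proj(cam,p) for p in P]).astype(np.float32))
def res(q,full=True):
    x,y,phi,zz=q; F=frame(phi); o=np.array([x,y,zz])
    P=[o+F@[78*np.cos(t),78*np.sin(t),s] for t in th for s in(-13.5,13.5)]
    r=[]
    for cam,pts in((c,T),(d,S)):
        h=hull(cam,P); r+=[cv2.pointPolygonTest(h,p,True) for p in pts]
    b=np.array([x+100*np.cos(phi),y+100*np.sin(phi),0])
    h=hull(d,[b+[85*np.cos(t),85*np.sin(t),s] for t in th for s in(0,26)])
    r+=[cv2.pointPolygonTest(h,p,True) for p in B]
    return np.r_[r,(zz-300)/5]
q=least_squares(res,[720,0,-.1,300],x_scale=[10,10,.1,10],diff_step=1e-3,).x
r=res(q); print(q,np.round(r,1))
F=frame(q[2]); o=np.array([q[0],q[1],q[3]]); print("focus",o-140*F[:,2])
# lid
l=px([(166,241)],210,180,16)[0]; L=ray(c,*l,106); print("lid",L, "proj scene",proj(d,L),(proj(d,L)-[345,155])*9)
lug=px([(208,78)],210,180,16)[0]
for z in(75,82): print("lug",ray(c,*lug,z)-L)
p=px([(165,245),(60,180)],210,180,16); pd=ray(c,*p[1],109)-ray(c,*p[0],109); print("ptr",np.arctan2(pd[1],pd[0]))
# tray
TC=px([(273,435),(398,382),(493,603),(372,652)],300,90,4); W=[ray(c,*p,16) for p in TC]; print("tray",np.round(W),np.mean(W,0)); 
SC=px([(108,122),(680,92),(695,352),(75,382)],240,280,8); W=[ray(d,*p,16) for p in SC]; print("tray s",np.round(W),np.mean(W,0)); 
x=W[1]-W[0]+W[2]-W[3]; print(np.arctan2(x[1],x[0]))
b=px([(355,450)],300,90,4)[0]; print("ball top",ray(c,*b,16)); b=px([(570,228)],240,280,8)[0]; print("ball s",ray(d,*b,14))
g=px([(402,515)],300,90,4)[0]; print("grip top",ray(c,*g,90)); g=px([(372,72)],240,280,8)[0]; print("grip s",ray(d,*g,97))
E
python3 fit.py
```

```text
[ 6.83215236e+02 -5.92295766e+00 -2.27491902e-01  2.99922093e+02] [ 0.5  1.4  2.   2.4  2.   2.5  1.8  0.6  1.   1.1  2.   1.8  1.8 -0.4
  0.7  1.   0.6  0.5  1.2  0.8  1.7  2.4  0.7 -0.1  3.8 -0.3  0.2 -0.5
 -0. ]
focus [586.77087992  16.40384436 200.92714318]
lid [557.29669288 365.84689084 106.        ] proj scene [371.60130073 178.16715463] [239.41170657 208.50439171]
lug [ 35.41542182   0.49592216 -31.        ]
lug [ 34.6332704   -1.35587654 -24.        ]
ptr 1.022246346809788
tray [[ 553. -105.   16.]
 [ 598. -210.   16.]
 [ 414. -287.   16.]
 [ 373. -187.   16.]] [ 484.80716648 -197.13188778   16.        ]
tray s [[ 374. -190.   16.]
 [ 558. -109.   16.]
 [ 603. -211.   16.]
 [ 418. -290.   16.]] [ 488.46389609 -199.76713349   16.        ]
0.4082274154527898
ball top [ 541.10112602 -173.46035532   16.        ]
ball s [ 544.34604161 -176.28522079   14.        ]
grip top [ 485.06719021 -198.2559244    90.        ]
grip s [ 489.65827866 -201.32891152   97.        ]
```

Emit:
jog_arm --pt "-1 -0.035 -0.001 0 0 0 -0.1" --pt "-1 -0.07 -0.002 0 0 0 -0.2" --pt "-1 -0.105 -0.003 0 0 0 -0.3" --pt "-1 -0.14 -0.003 0 0 0 -0.4" --pt "-1 -0.176 -0.004 0 0 0 -0.5" --pt "-1 -0.211 -0.005 0 0 0 -0.6" --pt "-1 -0.246 -0.006 0 0 0 -0.7" --pt "-1 -0.282 -0.007 0 0 0 -0.8" --pt "-1 -0.317 -0.008 0 0 0 -0.9" --pt "-1 -0.352 -0.009 0.01 0 0 -1.0" --pt "-1 -0.352 -0.009 0.02 0 0 -1.0" --pt "-1 -0.352 -0.009 0.02 0 0 -1.0"

```text
time_s: 1.45
eef_pos: [557.8, 364.2, 208.4]
tcp_rot: [[-0.845, -0.534, -0.003], [-0.534, 0.845, -0.002], [0.004, 0.0, -1.0]]
contact_force: [-0.9, -0.1, -1.0]
gripper_width: 85.2
```

```bash
python3 - <<'E'
from h import *
c=view("wrist",0,0,640,400,1,"w1.png")
d=view("scene",340,150,430,240,8,"s6.png")
p,R,s=Rt(); print(s["time_s"],p,R,s["joint_positions"],s["contact_force"])
print(proj(c,[557,366,106]))
E
```

```text
1.55 [556.23464901 366.00341414 210.78786635] [[-8.43624536e-01 -5.36930436e-01 -1.83004017e-03]
 [-5.36930447e-01  8.43626350e-01 -5.26775689e-04]
 [ 1.82671201e-03  5.38203390e-04 -9.99998187e-01]] [ 4.86586671e-01  5.81888688e-01  3.53333811e-01  1.34410541e+00
  3.90112763e-04 -8.02086199e-02] [-0.03724706  0.72747798  0.26112195]
[322.6353468  201.74852996]
```

View pics/w1.png

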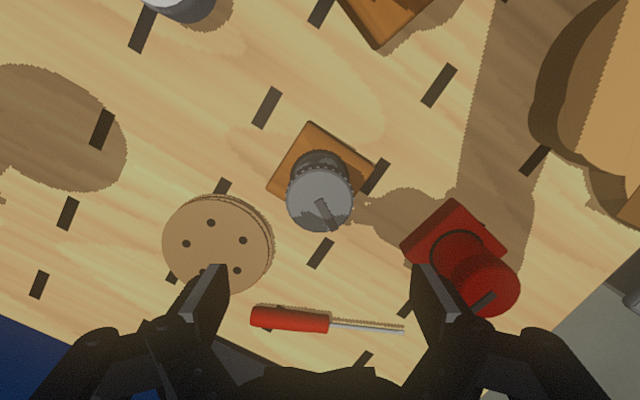

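```bash
python3 - <<'E'
from h import *
c=view("wrist",280,110,390,240,6,"w2.png")
for u,v in [(320,199),(320.5,199)]: print(ray(c,u,v,106))
E
```

```text
[555.40475523 365.21214685 106.        ]
[555.18358123 365.55956844 106.        ]
```

View pics/w2.png

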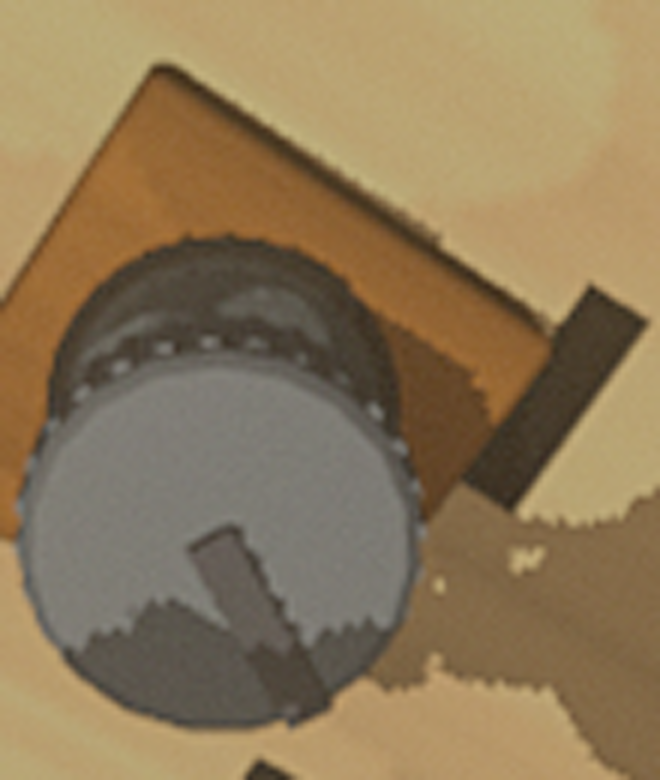

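```bash
python3 - <<'E'
from h import *
c=view("wrist"); q=lambda x,y:((x+.5)/6-.5+280,(y+.5)/6-.5+110)
L=ray(c,*q(220,544),106);print(L)
d=ray(c,*q(308,712),109)-ray(c,*q(215,545),109);print(np.arctan2(d[1],d[0]))
p,R,s=Rt(); print(p,R.T@(L-p))
E
```

```text
[558.2492568  363.97623006 106.        ]
1.0505054519574673
[556.13040404 366.95961846 212.05058449] [ -0.13537346  -3.67629121 106.04990887]
```

Emit:
jog_arm --pt "-1 0 -0.002 0.035 0 0 0" --pt "-1 0 -0.002 0.07 0 0 0" --pt "-1 0 -0.002 0.1 0 0 0" --pt "-1 0 -0.002 0.125 0 0 0" --pt "-1 0 -0.002 0.137 0 0 0" --pt "-1 0 -0.002 0.137 0 0 0" --pt "1 0 -0.002 0.137 0 0 0" --pt "1 0 -0.002 0.137 0 0 0" --pt "1 0 -0.002 0.137 0 0 0" --pt "1 0 -0.002 0.137 0 0 0" --pt "1 0 -0.002 0.137 0 0 0" --pt "1 0 -0.002 0.137 0 0 0"

```text
time_s: 2.65
eef_pos: [559.6, 365.0, 78.5]
tcp_rot: [[-0.843, -0.538, 0.006], [-0.538, 0.843, 0.0], [-0.005, -0.003, -1.0]]
contact_force: [-0.0, -5.2, 5.6]
gripper_width: 53.6
```

```bash
python3 - <<'E'
from h import *
c=view("wrist",0,0,640,400,1,"w3.png")
d=view("scene",340,150,430,240,8,"s6.png")
p,R,s=Rt(); print(s["time_s"],p,s["contact_force"],s["torque"],s["gripper_width"])
E
```

```text
2.75 [559.59770989 364.98979364  78.47427857] [ 0.99695522 -3.36010056  5.38959665] [-0.99099808 -0.10538639  0.05859404] 54.159273329854
```

View pics/w3.png

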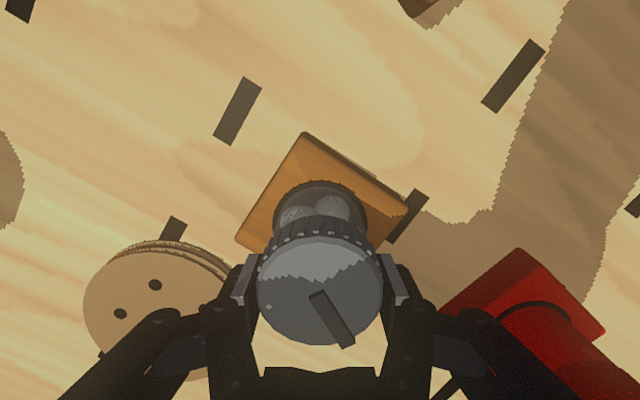

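View pics/s6.png

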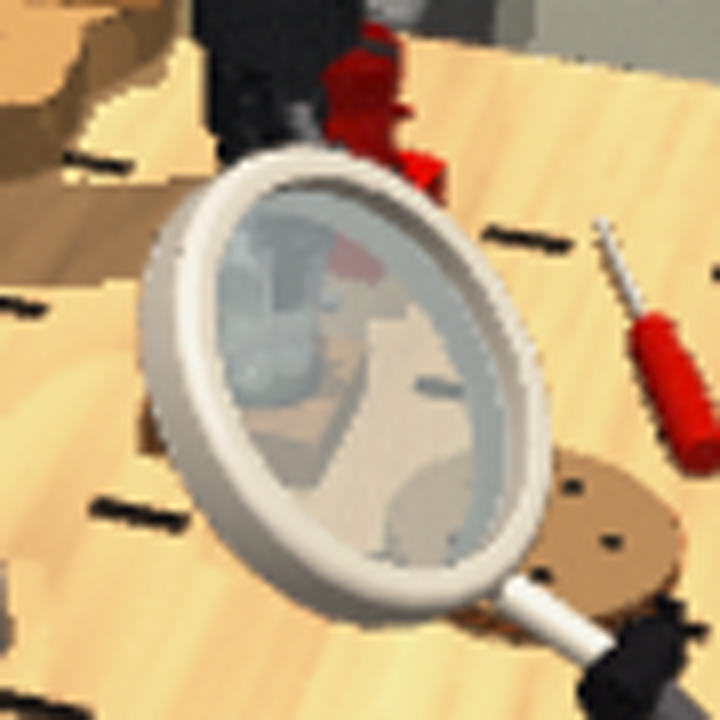

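Emit:
jog_arm --pt "1 0 0 0 0 0 0.09" --pt "1 0 0 0 0 0 0.18" --pt "1 0 0 0 0 0 0.27" --pt "1 0 0 0 0 0 0.36" --pt "1 0 0 0 0 0 0.45" --pt "1 0 0 0 0 0 0.54" --pt "1 0 0 0 0 0 0.63" --pt "1 0 0 0 0 0 0.72" --pt "1 0 0 0 0 0 0.8" --pt "1 0 0 0 0 0 0.88" --pt "1 0 0 0 0 0 0.94" --pt "1 0 0 0 0 0 0.94"

```text
time_s: 3.75
eef_pos: [559.6, 364.2, 78.6]
tcp_rot: [[-0.931, 0.365, 0.006], [0.365, 0.931, -0.002], [-0.006, 0.001, -1.0]]
contact_force: [1.3, -3.0, -4.4]
gripper_width: 54.0
```

```bash
cat > st.py <<'E'
from h import *
import sys
c=view("wrist",200,160,440,360,3,sys.argv[1])
p,R,s=Rt(); print(s["time_s"],p,R,s["contact_force"],s["torque"],s["gripper_width"],s["joint_positions"])
E
python3 st.py w4.png
```

```text
3.8 [559.59201123 364.2042685   78.61227556] [[-9.31784613e-01  3.62960122e-01  6.11438197e-03]
 [ 3.62957623e-01  9.31804353e-01 -1.55266105e-03]
 [-6.26096179e-03  7.72515870e-04 -9.99980102e-01]] [ 0.27355588 -2.50503861 -5.37228431] [-0.78827429 -0.01457222 -0.06902589] 54.0487046340025 [ 0.48398754  0.63562738  0.1007626   1.03124184 -0.00421944  0.85542288]
```

View pics/w4.png

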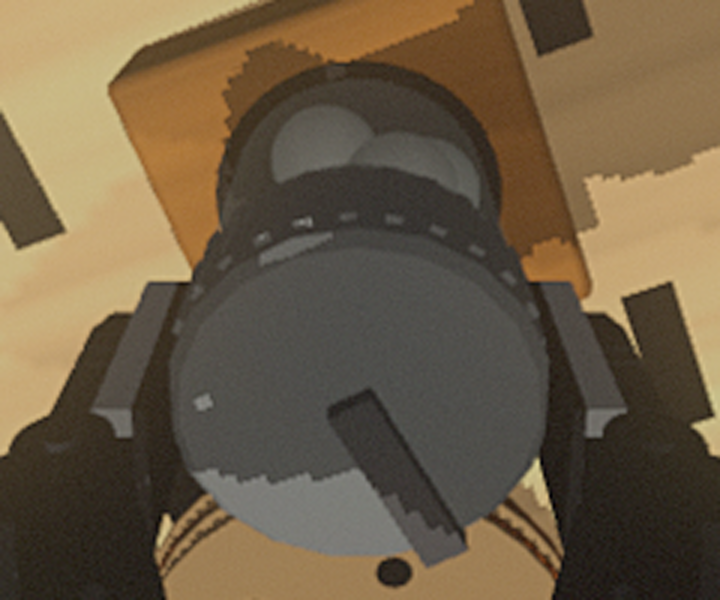

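Emit:
jog_arm --pt "1 0 0 0 0 0 0.05" --pt "1 0 0 0 0 0 0.1" --pt "1 0 0 0 0 0 0.13" --pt "1 0 0 0 0 0 0.13"

```text
time_s: 4.13
eef_pos: [559.5, 364.1, 78.6]
tcp_rot: [[-0.877, 0.48, 0.006], [0.48, 0.877, -0.002], [-0.006, 0.001, -1.0]]
contact_force: [0.8, -0.7, -5.0]
gripper_width: 54.2
```

```bash
python3 st.py w5.png
```

```text
4.1833 [559.5316065  364.1284469   78.64230609] [[-0.87767878  0.47921113  0.00605449]
 [ 0.47920929  0.87769872 -0.00184532]
 [-0.00619832  0.00128177 -0.99997997]] [ 1.13365255 -1.95579991 -5.47034105] [-0.45404684  0.02996516 -0.12497582] 54.018414714178604 [ 0.48403702  0.63560464  0.10080357  1.03149495 -0.00445084  0.98378713]
```

View pics/w5.png

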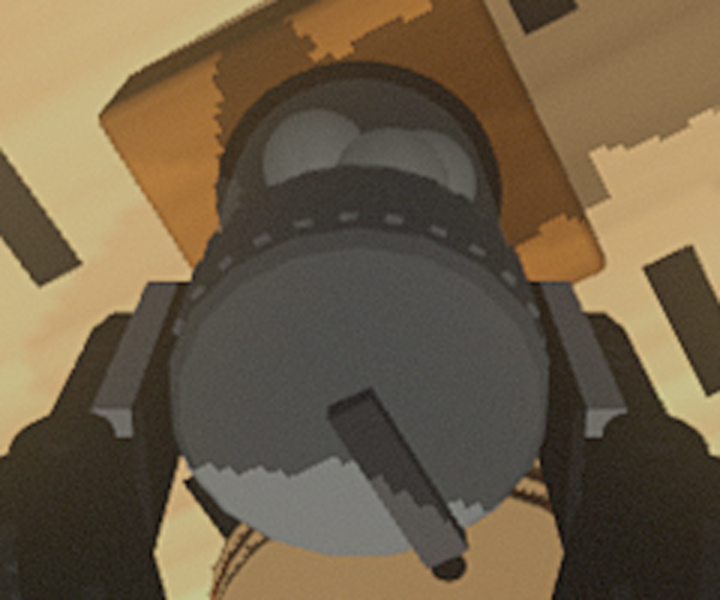

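Emit:
jog_arm --pt "1 0 0 0 0 0 0.04" --pt "1 0 0 0 0 0 0.08" --pt "1 0 0 0 0 0 0.08"

```text
time_s: 4.43
eef_pos: [559.5, 364.1, 78.6]
tcp_rot: [[-0.839, 0.543, 0.006], [0.543, 0.84, -0.003], [-0.007, 0.001, -1.0]]
contact_force: [1.5, -1.9, -5.7]
gripper_width: 54.1
```

```bash
python3 st.py w6.png
```

```text
4.4833 [559.49515617 364.0697312   78.63974597] [[-0.83961867  0.54313983  0.00629403]
 [ 0.54313548  0.83964126 -0.00253019]
 [-0.00665897  0.00129412 -0.99997699]] [ 1.70504384 -2.26839269 -6.35065657] [-0.75120614 -0.10185566  1.86101718] 53.88402693699014 [ 0.48432041  0.63561983  0.10082167  1.03160601 -0.00516976  1.058486  ]
```

View pics/w6.png

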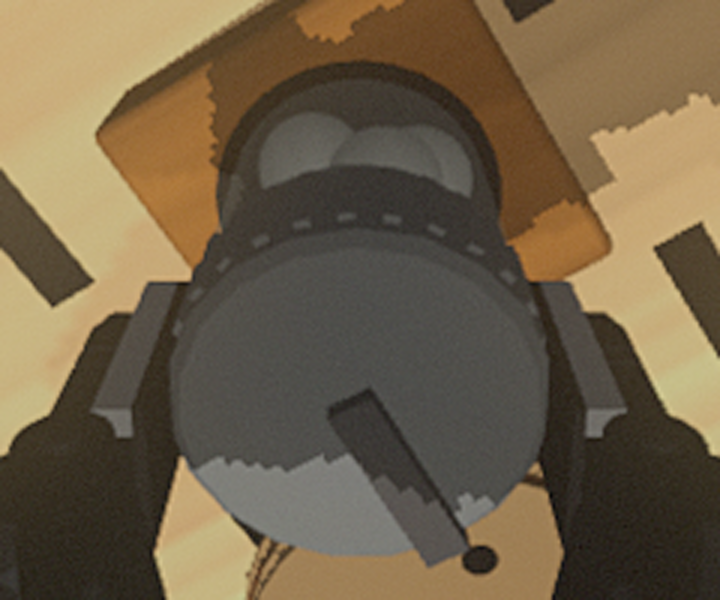

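Emit:
jog_arm --pt "-1 0 0 0 0 0 0.08" --pt "-1 0 0 0 0 0 0.08" --pt "-1 0 0 0 0 0 0.08" --pt "-1 0 0 0 0 0 0.08" --pt "-1 0 0 0 0 0 0.08" --pt "-1 0 0 -0.03 0 0 0.08" --pt "-1 0 0 -0.07 0 0 0.08" --pt "-1 0 0 -0.11 0 0 0.08" --pt "-1 0 0 -0.15 0 0 0.08" --pt "-1 0 0 -0.16 0 0 0.08" --pt "-1 0 0 -0.16 0 0 0.08"

```text
time_s: 5.4
eef_pos: [560.9, 365.9, 244.4]
tcp_rot: [[-0.794, 0.608, 0.015], [0.608, 0.794, 0.002], [-0.01, 0.011, -1.0]]
contact_force: [0.6, -0.7, -0.1]
gripper_width: 85.2
```

```bash
python3 st.py w7.png; python3 - <<'E'
from h import *
c=view("top",210,180,245,215,16,"t5.png")
E
```

```text
5.45 [559.8434486  365.30627881 241.29195838] [[-7.93806179e-01  6.08070348e-01  1.10545178e-02]
 [ 6.08110609e-01  7.93852227e-01  3.58117399e-04]
 [-8.55789302e-03  7.00664537e-03 -9.99938833e-01]] [ 0.42372777 -0.3287184   0.12732191] [-0.01722159 -0.02209702 -0.00586174] 85.40746066424103 [ 0.4855682   0.5756439   0.42082465  1.40603293 -0.00484256  1.13922058]
```

View pics/w7.png

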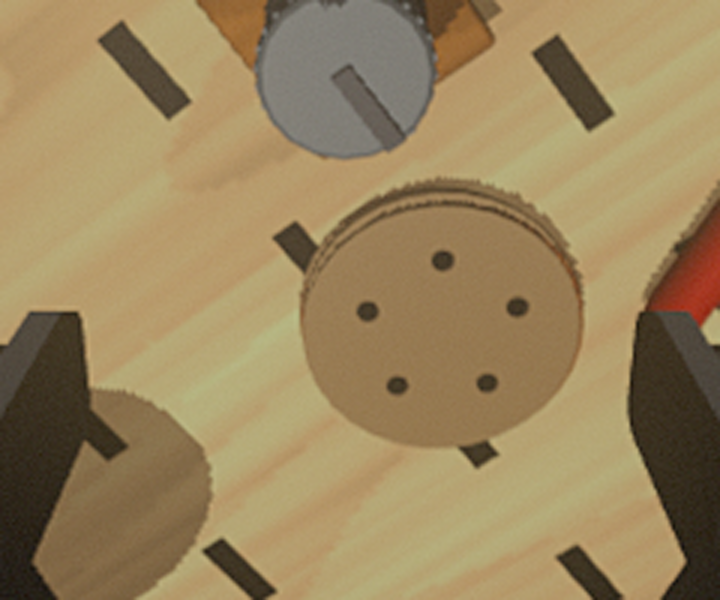

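```bash
python3 - <<'E'
from h import *
c=view("wrist"); q=lambda x,y:((x+.5)/3-.5+200,(y+.5)/3-.5+160)
d=ray(c,*q(396,143),109)-ray(c,*q(345,72),109);print(np.arctan2(d[1],d[0]))
p,R,s=Rt(); print(p)
G=np.array([487.3,-199.6,75]); print(np.arctan2(R[1,0],R[0,0]))
E
```

```text
-0.05208823849593509
[558.09086095 364.2482401  237.38467712]
2.4876142935614283
```

```bash
cat > rel.py <<'E'
from h import *
def rel(X,yaw):
    p,R,s=Rt(); x=np.array([np.cos(yaw),np.sin(yaw),0]); z=np.array([0,0,-1.]); Rg=np.c_[x,np.cross(z,x),z]
    w=cv2.Rodrigues(R.T@Rg)[0].ravel()
    return np.round(p,1),np.round(R.T@(np.array(X)-p)/1000,4),np.round(w,4)
E
python3 -c "
from rel import *
print(rel([455,60,240],3.1)); print(rel([487.5,-199.7,240],3.55))"
```

```text
(array([558.1, 364.2, 237.4]), array([-0.1033, -0.3042, -0.0022]), array([-0.0014,  0.0056, -0.6124]))
(array([558.1, 364.2, 237.4]), array([-0.2871, -0.4905, -0.0012]), array([-0.0027,  0.0054, -1.0624]))
```

Emit:
jog_arm --pt "-1 -0.01 -0.03 0 0 0 -0.05" --pt "-1 -0.02 -0.06 0 0 0.001 -0.1" --pt "-1 -0.031 -0.091 0 0 0.002 -0.17" --pt "-1 -0.042 -0.122 0 0 0.003 -0.24" --pt "-1 -0.053 -0.153 0 0 0.004 -0.31" --pt "-1 -0.063 -0.184 0 0 0.004 -0.38" --pt "-1 -0.074 -0.215 0 0 0.005 -0.45" --pt "-1 -0.085 -0.246 0 0 0.005 -0.52" --pt "-1 -0.095 -0.277 0 0 0.005 -0.57" --pt "-1 -0.103 -0.304 0 0 0.005 -0.61" --pt "-1 -0.13 -0.33 0 0 0.005 -0.67" --pt "-1 -0.155 -0.36 0 0 0.005 -0.74"

```text
time_s: 6.55
eef_pos: [460.1, -16.4, 236.1]
tcp_rot: [[-0.996, -0.091, -0.004], [-0.091, 0.996, -0.001], [0.004, -0.0, -1.0]]
contact_force: [1.0, 0.3, 0.5]
gripper_width: 85.3
```

```bash
python3 -c "
from rel import *
print(rel([487.5,-199.7,240],3.55),arm.observe()['dq'])"
```

```text
(array([460.1, -16.4, 236.1]), array([-0.0106, -0.185 , -0.0039]), array([ 2.000e-04, -3.600e-03, -3.174e-01])) [-1.02171712e+00  4.70712170e-02  6.28089873e-02  1.72782152e-03
 -7.01395364e-03 -1.84554323e+00]
```

Emit:
jog_arm --pt "-1 -0.002 -0.035 0 0 0 -0.07" --pt "-1 -0.004 -0.07 0 0 0 -0.14" --pt "-1 -0.006 -0.105 0 0 -0.003 -0.2" --pt "-1 -0.008 -0.14 0 0 -0.003 -0.26" --pt "-1 -0.01 -0.17 0 0 -0.003 -0.31" --pt "-1 -0.011 -0.185 0 0 -0.003 -0.317" --pt "-1 -0.011 -0.185 0 0 -0.003 -0.317" --pt "-1 -0.011 -0.185 0 0 -0.003 -0.317"

```text
time_s: 7.22
eef_pos: [486.6, -199.5, 234.0]
tcp_rot: [[-0.919, -0.395, -0.004], [-0.395, 0.919, 0.003], [0.003, 0.004, -1.0]]
contact_force: [-0.1, -0.5, -0.0]
gripper_width: 85.9
```

```bash
python3 - <<'E'
from h import *
c=view("wrist",0,0,640,400,1,"w8.png")
p,R,s=Rt(); print(s["time_s"],p,R,s["joint_positions"])
np.savez("c8.npz",R=c["R"],t=c["t"],K=c["camera_matrix"])
a=.41; ax=np.array([np.cos(a),np.sin(a),0]); ay=np.array([-ax[1],ax[0],0])
for n,v in [("c",[0,0,97]),("ball",[60,0,14]),("e",[-60,0,5])]: print(n,proj(c,np.array([487.5,-199.7,0])+ax*v[0]+ay*v[1]+[0,0,v[2]]))
E
```

```text
7.2667 [ 486.71959132 -198.64171116  234.44797996] [[-0.91806726 -0.39640752 -0.00368583]
 [-0.3964172   0.91806733  0.0024022 ]
 [ 0.00243159  0.0036665  -0.99999032]] [-5.08375981e-01  2.79435926e-01 -4.93683768e-02  1.24638104e+00
  3.04294658e-04 -9.15984480e-01]
c [319.04588873 189.8167543 ]
ball [318.93976875 217.21259686]
e [318.53525907 115.89864704]
```

View pics/w8.png

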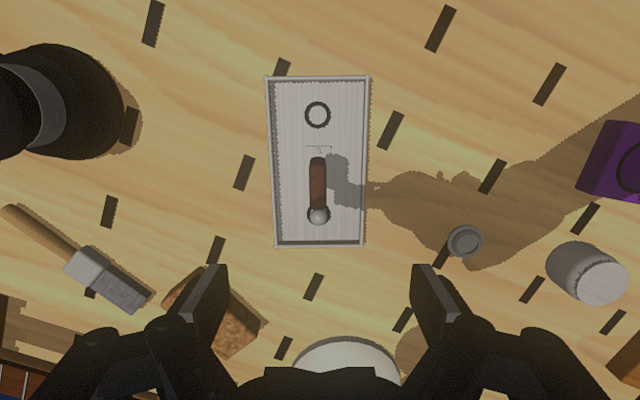

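Emit:
jog_arm --pt "-1 0 -0.001 0.03 0 0 0" --pt "-1 0 -0.001 0.065 0 0 0" --pt "-1 0 -0.001 0.1 0 0 0" --pt "-1 0 -0.001 0.13 0 0 0" --pt "-1 0 -0.001 0.155 0 0 0" --pt "-1 0 -0.001 0.172 0 0 0" --pt "-1 0 -0.001 0.179 0 0 0" --pt "-1 0 -0.001 0.179 0 0 0" --pt "-1 0 -0.001 0.179 0 0 0"

```text
time_s: 8.02
eef_pos: [486.4, -198.2, 55.8]
tcp_rot: [[-0.918, -0.397, -0.004], [-0.397, 0.918, 0.003], [0.003, 0.004, -1.0]]
contact_force: [-0.6, -0.2, -0.2]
gripper_width: 85.5
```

```bash
python3 - <<'E'
from h import *
c=view("wrist",0,0,640,400,1,"w9.png")
p,R,s=Rt(); print(s["time_s"],p,R,s["contact_force"])
E
```

```text
8.0667 [ 487.19492906 -198.88306403   56.56366414] [[-0.91770622 -0.39725294 -0.00232119]
 [-0.39725712  0.91770569  0.00174717]
 [ 0.0014361   0.0025255  -0.99999578]] [ 1.07391235  0.54388128 -0.06416517]
```

View pics/w9.png

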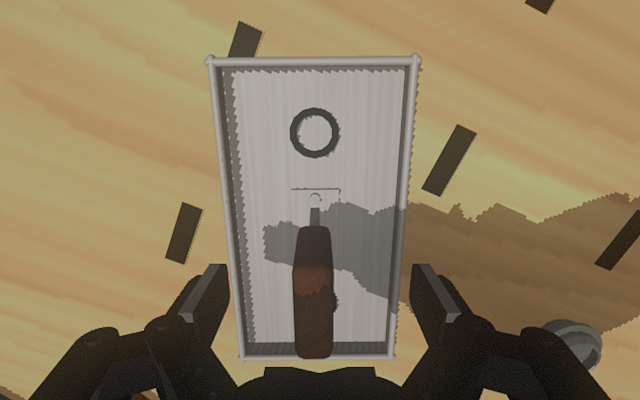

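Emit:
jog_arm --pt "-1 0 -0.002 0 0 0 0" --pt "-1 0 -0.002 0 0 0 0" --pt "1 0 -0.002 0 0 0 0" --pt "1 0 -0.002 0 0 0 0" --pt "1 0 -0.002 0 0 0 0" --pt "1 0 -0.002 0 0 0 0" --pt "1 0 -0.002 0 0 0 0" --pt "1 0 -0.002 0 0 0 0" --pt "1 0 -0.002 0 0 0 0"

```text
time_s: 8.82
eef_pos: [487.9, -200.6, 56.5]
tcp_rot: [[-0.918, -0.397, -0.003], [-0.397, 0.918, 0.002], [0.002, 0.003, -1.0]]
contact_force: [-0.6, -0.1, 0.7]
gripper_width: 15.2
```

```bash
python3 - <<'E'
from h import *
c=view("wrist",0,0,640,400,1,"w10.png")
d=view("scene",220,230,360,350,5,"s10.png")
p,R,s=Rt(); print(s["time_s"],p,R,s["contact_force"],s["gripper_width"])
E
```

```text
8.9167 [ 487.86693827 -200.58816839   56.53292567] [[-0.9176708  -0.39733335 -0.00255199]
 [-0.39733836  0.91767023  0.00188885]
 [ 0.00159138  0.00274735 -0.99999496]] [0.27053957 1.54565988 1.12544528] 15.148921469246517
```

View pics/s10.png

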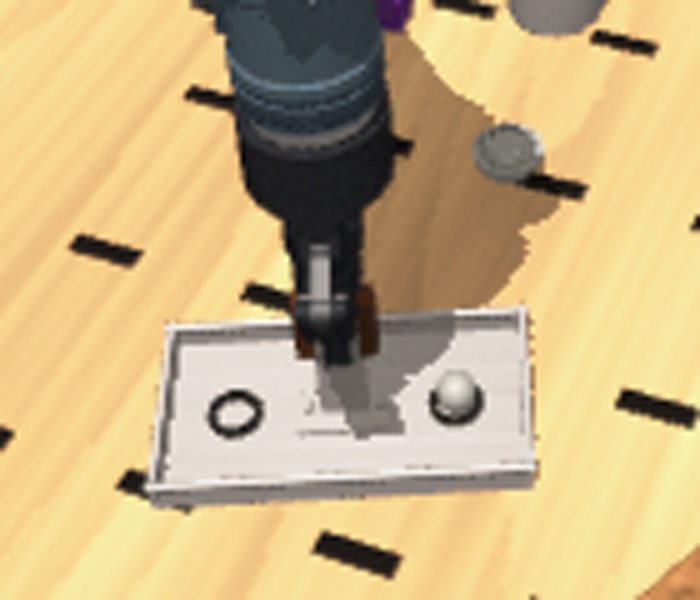

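Emit:
jog_arm --pt "1 0 0 -0.002 0 0 0" --pt "1 0 0 -0.006 0 0 0" --pt "1 0 0 -0.012 0 0 0" --pt "1 0 0 -0.02 0 0 0" --pt "1 0 0 -0.029 0 0 0" --pt "1 0 0 -0.038 0 0 0" --pt "1 0 0 -0.047 0 0 0" --pt "1 0 0 -0.055 0 0 0" --pt "1 0 0 -0.062 0 0 0" --pt "1 0 0 -0.067 0 0 0" --pt "1 0 0 -0.07 0 0 0" --pt "1 0 0 -0.07 0 0 0"

```text
time_s: 9.92
eef_pos: [488.5, -201.0, 127.3]
tcp_rot: [[-0.918, -0.397, -0.001], [-0.397, 0.918, 0.001], [0.001, 0.002, -1.0]]
contact_force: [-0.5, -1.0, -4.1]
gripper_width: 15.3
```

```bash
cat > v.py <<'E'
from h import *
import sys
c=view("wrist",0,0,640,400,1,"w%s.png"%sys.argv[1])
d=view("scene",200,160,440,340,3,"s%s.png"%sys.argv[1])
p,R,s=Rt(); print(s["time_s"],p,R,s["contact_force"],s["torque"],s["gripper_width"])
E
python3 v.py 11
```

```text
10.0167 [ 487.89263319 -200.65864029  126.33732165] [[-0.91770063 -0.3972624  -0.00285429]
 [-0.39726859  0.91770005  0.00206863]
 [ 0.00179759  0.0030323  -0.99999379]] [-0.26511844  0.06211316 -3.45877198] [ 0.01226542  0.03983702 -0.05716702] 15.621289524103146
```

View pics/s11.png

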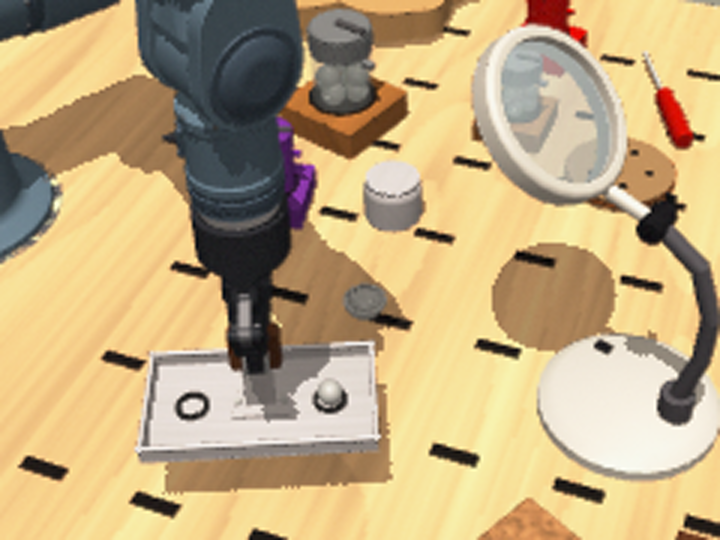

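View pics/w11.png

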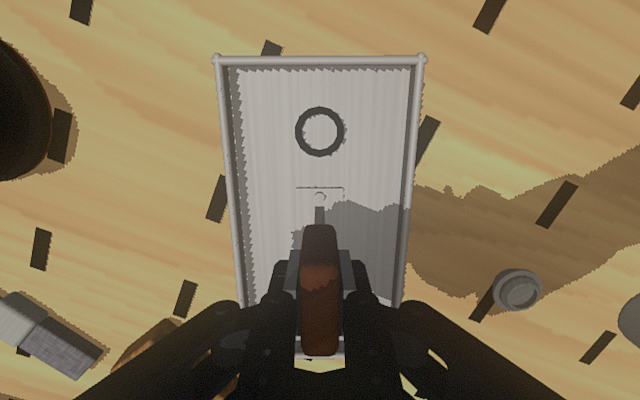

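```bash
python3 -c "
from rel import *
print(rel([490,-150,235],3.4));print(rel([527,22,243.5],3.0416))"
```

```text
(array([ 487.9, -200.7,  126.3]), array([-0.0219,  0.046 , -0.1086]), array([ 0.0029, -0.002 ,  0.1501]))
(array([ 487.9, -200.7,  126.3]), array([-0.1241,  0.1892, -0.1168]), array([ 0.0025, -0.0025,  0.5085]))
```

Emit:
jog_arm --pt "1 0 0 -0.003 0 0 0" --pt "1 0 0 -0.009 0 0 0" --pt "1 0 0 -0.018 0 0 0" --pt "1 0 0 -0.03 0 0 0" --pt "1 0 0 -0.043 0 0 0" --pt "1 0 0 -0.057 0 0 0" --pt "1 0 0 -0.071 0 0 0" --pt "1 0 0 -0.085 0 0 0" --pt "1 0 0 -0.098 0 0 0" --pt "1 0 0 -0.108 0 0 0" --pt "1 0 0 -0.114 0 0 0" --pt "1 0 0 -0.117 0 0 0"

```text
time_s: 11.02
eef_pos: [488.7, -201.2, 244.6]
tcp_rot: [[-0.918, -0.397, -0.001], [-0.397, 0.918, 0.001], [0.001, 0.002, -1.0]]
contact_force: [-0.2, -0.0, -3.8]
gripper_width: 15.5
```

Emit:
jog_arm --pt "1 -0.001 0.002 0 0 0 0.004" --pt "1 -0.003 0.005 0 0 0 0.014" --pt "1 -0.007 0.01 0 0 0 0.028" --pt "1 -0.011 0.017 0 0 0 0.045" --pt "1 -0.017 0.026 0 0 0 0.07" --pt "1 -0.023 0.036 0 0 0 0.096" --pt "1 -0.03 0.046 0 0 0 0.123" --pt "1 -0.037 0.056 0 0 0 0.15" --pt "1 -0.043 0.066 0 0 0 0.177" --pt "1 -0.049 0.075 0 0 0 0.202" --pt "1 -0.054 0.082 0 0 0 0.221" --pt "1 -0.058 0.088 0 0 0 0.237"

```text
time_s: 12.02
eef_pos: [506.5, -96.1, 243.8]
tcp_rot: [[-0.985, -0.17, -0.003], [-0.17, 0.985, 0.002], [0.003, 0.003, -1.0]]
contact_force: [0.6, -0.7, -3.1]
gripper_width: 15.3
```

```bash
python3 v.py 12;  python3 -c "
from rel import *
print(rel([527,22,243.5],3.0416))"
```

```text
12.1167 [506.48294565 -95.92026225 243.82795193] [[-0.9850462  -0.17226449 -0.00298687]
 [-0.17227147  0.98504691  0.00226342]
 [ 0.0025523   0.00274412 -0.99999298]] [ 0.23644711  0.30126407 -4.34279362] [-0.02494743  0.03178495 -0.0026518 ] 15.260753493155752
(array([506.5, -95.9, 243.8]), array([-0.0405,  0.1126,  0.0005]), array([ 0.0024, -0.0029,  0.2731]))
```

View pics/s12.png

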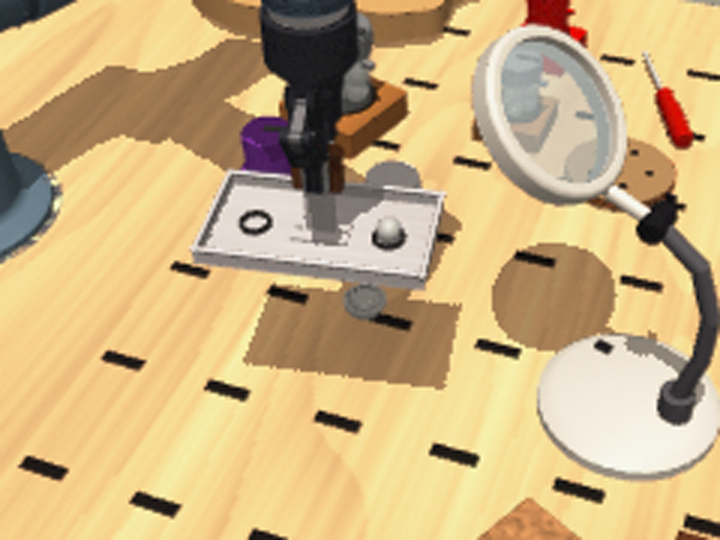

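Emit:
jog_arm --pt "1 -0.001 0.002 0 0 0 0.005" --pt "1 -0.002 0.006 0 0 0 0.015" --pt "1 -0.004 0.013 0 0 0 0.032" --pt "1 -0.008 0.023 0 0 0 0.055" --pt "1 -0.012 0.034 0 0 0 0.083" --pt "1 -0.017 0.046 0 0 0 0.112" --pt "1 -0.022 0.059 0 0 0 0.143" --pt "1 -0.026 0.072 0 0 0 0.175" --pt "1 -0.031 0.084 0 0 0 0.205" --pt "1 -0.035 0.095 0 0 0 0.232" --pt "1 -0.038 0.104 0 0 0 0.253" --pt "1 -0.04 0.109 0 0 0 0.266"

```text
time_s: 13.12
eef_pos: [527.0, 19.2, 243.8]
tcp_rot: [[-0.996, 0.093, -0.003], [0.093, 0.996, 0.003], [0.004, 0.002, -1.0]]
contact_force: [0.3, -0.3, -4.1]
gripper_width: 15.1
```

Emit:
jog_arm --pt "1 0 0.001 0 0 0 0.003" --pt "1 0 0.002 0 0 0 0.005" --pt "1 0 0.002 0 0 0 0.005" --pt "1 0 0.002 0 0 0 0.005"

```text
time_s: 13.45
eef_pos: [527.1, 20.8, 243.7]
tcp_rot: [[-0.995, 0.099, -0.004], [0.099, 0.995, 0.003], [0.004, 0.002, -1.0]]
contact_force: [0.7, -0.7, -3.4]
gripper_width: 15.6
```

```bash
python3 v.py 13;  python3 - <<'E'
from rel import *
print(rel([527,22,243.5],3.0416))
c=view("top",290,80,400,220,5,"t13.png")
crop(view("scene")["color"],280,150,430,260,5,"s14.png")
E
```

```text
13.55 [527.17724252  20.75421315 243.81946719] [[-0.99508037  0.09901167 -0.0034266 ]
 [ 0.09900308  0.99508375  0.00259265]
 [ 0.00366645  0.00224065 -0.99999077]] [ 2.71312105e-03 -4.26370791e-01 -3.69010047e+00] [-0.01198424 -0.04314891  0.03991836] 15.279112199569003
(array([527.2,  20.8, 243.8]), array([0.0003, 0.0012, 0.0003]), array([ 0.0022, -0.0037,  0.0008]))
```

View pics/s14.png

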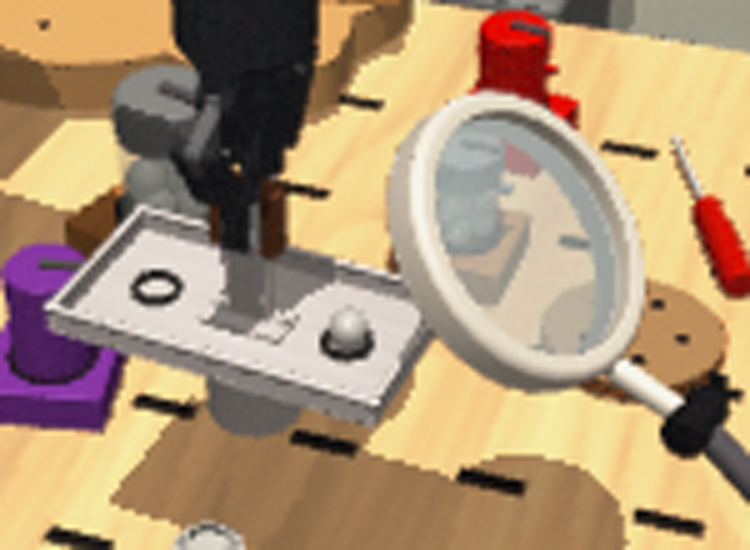

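View pics/t13.png

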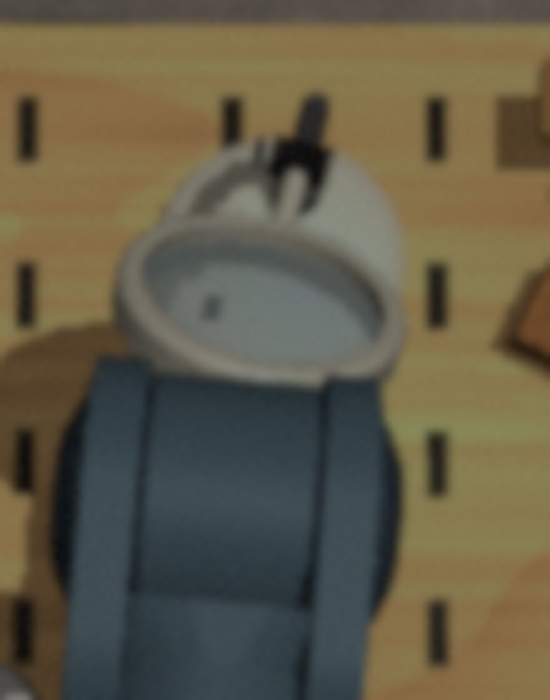

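View pics/w13.png

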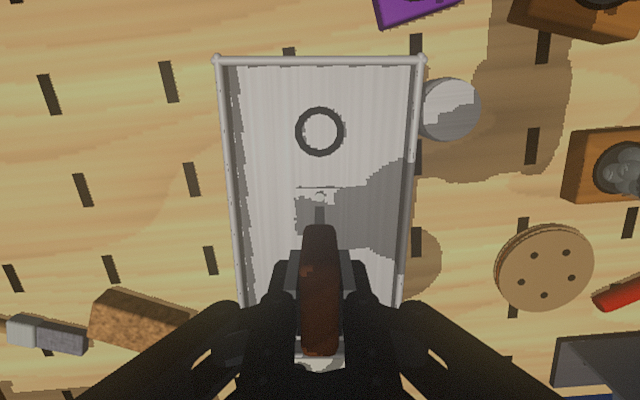

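```bash
python3 - <<'E'
from rel import *
d=view("scene"); print(proj(d,[586.8,16.4,201]))
p,R,s=Rt(); B=p+R@np.array([-60,0,0]); B[2]=p[2]-56.5+14; print(B,proj(d,B))
q=ray(d,349.3,215.1,B[2]); 
phi=-.2275; z=np.array([np.cos(phi),np.sin(phi),1])/2**.5; y=np.array([-np.sin(phi),np.cos(phi),0]); x=np.cross(y,z)
for b in (B,q): print(b,[(b-[683.2,-5.9,300])@a for a in (x,y,z)])
print(s["time_s"],s["dq"])
for h in (-13.5,13.5):
  P=[proj(d,np.array([683.2,-5.9,300])+h*z+78*(x*np.cos(t)+y*np.sin(t))) for t in np.linspace(0,6.283,40)]
  im=d["color"] if h<0 else im
  im=cv2.polylines(np.ascontiguousarray(im),[np.int32(np.array(P)*16)],True,(0,255,0),1,cv2.LINE_AA,4)
crop(im,320,140,440,240,6,"ov.png")
E
```

```text
[348.82006097 215.48815834]
[586.92408239  15.01364307 201.35616835] [348.70548915 215.68615358]
[586.92408239  15.01364307 201.35616835] [np.float64(0.09313213443382681), np.float64(-1.339557951988625), np.float64(-139.41031243495004)]
[587.64120693  18.06011482 201.35616835] [np.float64(0.10129023980988713), np.float64(1.7901584251768596), np.float64(-139.40215432957402)]
13.7 [ 0.00166055  0.00189992 -0.0017146  -0.00080447  0.00108184 -0.00071336]
```

View pics/ov.png

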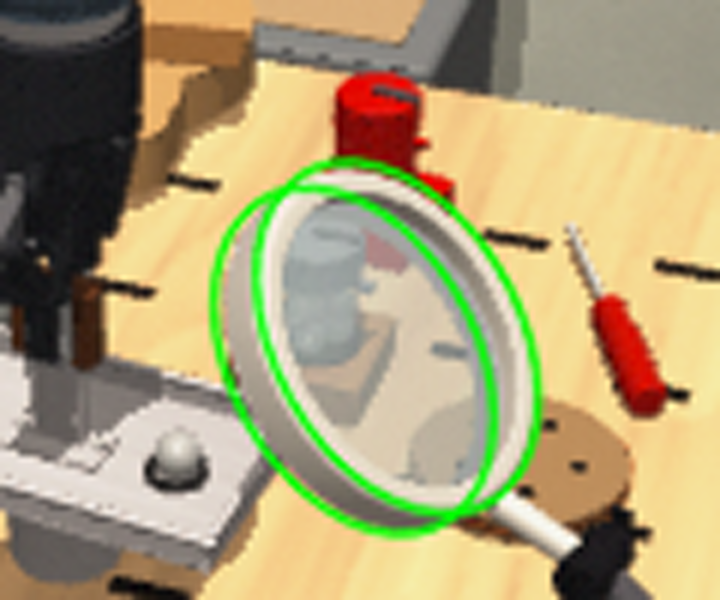

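The lens model outline sits on the housing, and the white ball is in its pocket at scene pixel (349, 215), close to the predicted (349, 216). The arm is still, so I am handing in.

```bash
python3 -c "
from plant import workorder
print(workorder.finish_job())"
```

```text
the job is handed in; nothing more can be done
None
```

I handed the job in at about 13.7 s, with the gripper still holding the tray at the magnifier. No verdict was reported.

- **Lid:** I picked the smaller grey jar and turned its lid clockwise by about 1.1 rad. At the end the torque jumped to about 1.9 N m, which I took as the hard stop. After I let go, the pointer rib sat within about 0.05 rad of the lug, as measured from the images.
- **Tray:** I gripped the tray by its handle (opening about 15 mm, measured load about 3.5–4 N). I lifted it, carried it over slowly and set it to about 0.1 rad right of straight ahead. The tool was level within about 0.005 rad. Every picture I took after gripping showed the ball in its pocket.
- **Ball at the lens:** Two estimates of the ball's place agree within about 3 mm. Joint speeds were practically zero.

| Estimate | Lens x (mm) | Lens y (mm) | Lens z (mm) |
|---|---|---|---|
| From the measured arm pose | 0 | -1.3 | -139 |
| From the scene camera | 0 | +1.8 | -139 |

My fitted outline of the lens housing came out 1–2 pixels larger than the points I read off the images. Its centre still looked right in both views. None of the pictures I looked at showed contact with the magnifier or a bystander moved, but I did not measure the bystanders' positions again at the end.

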